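Clear the caps off the decapping station

TASK

Sweep the four loose screw caps across the deck of the decapping station with your fingers, over its open front edge and into the pulled-out waste drawer, without picking any of them up. When all four are in, push the drawer fully shut. Leave the vial, the bottle and the tube rack standing where they are.

Things in the scene. Friction and masses are not known exactly. Their poses are not given: they have to be found in the camera images.
- station: Fixed bench-top decapping station, 300 mm wide (its x) and 300 mm deep (its y), white with a grey deck and a blue control strip along its rear. Origin at bench height under the middle of the deck's open front edge; z up, y from that edge back across the deck, x to the right looking along y. The control strip (y = 235 to 300 mm) stands 15 mm above the deck.
- deck_edge (a point): Middle of the deck's open front edge, on the deck surface, 85 mm above the bench; axes as the station's. The flat deck runs from y = 0 (no lip) to 227 mm and x = -144 to 144 mm, with a rim 12 mm high at both sides and the rear. The caps start at y = 55 to 152 mm, within 82 mm of the middle line.
- drawer (a joint): How far the waste drawer under the deck is pulled out, in m: 0 fully shut, front flush with the station's front; it starts about 0.10 to 0.125 open, sliding along the station's -y. It runs stiffly (about 2 N, no spring) and stays where it is left; 0 is a hard stop.
- drawer_in (a point): Centre of the drawer's inner floor (yellow tray); moves with the drawer, axes as the station's. Inside 216 mm along x, 172 mm along y; walls 46 mm high, their tops 23 mm below the deck. When it is out, the gap between the deck's front edge and the back of the front panel is the joint value less 14 mm; the rest of the tray lies under the deck.
- drawer_front (a point): Centre of the outer face of the drawer's white front panel, 40 mm above the bench; moves with the drawer; axes as the station's, the face looks along -y. The panel is 236 mm wide, 14 mm thick and reaches from 10 to 70 mm above the bench; the dark finger recess on it is only surface deep.
- cap_1: Loose blue screw cap lying flat, open side down: 28 mm diameter, 16 mm high, 10 to 15 g. Origin at the centre of its underside, z up.
- cap_2: Loose white screw cap lying flat, open side down: 28 mm diameter, 16 mm high, 10 to 15 g. Origin at the centre of its underside, z up.
- cap_3: Loose blue screw cap lying flat, open side down: 28 mm diameter, 16 mm high, 10 to 15 g. Origin at the centre of its underside, z up.
- cap_4: Loose white screw cap lying flat, open side down: 28 mm diameter, 16 mm high, 10 to 15 g. Origin at the centre of its underside, z up.
- vial: Amber glass vial with an aluminium top, 22 mm diameter, 40 mm high, about 30 g, standing loose on the deck among the caps (front half of the deck). Origin at the centre of its underside. Leave alone.
- bottle: White bottle with a green cap, 34 mm diameter, 60 mm high, 50 to 90 g, standing loose on the deck among the caps (rear half of the deck). Origin at the centre of its underside. Leave alone.
- rack: Grey rack of five capped sample tubes, 150 x 26 mm, 93 mm high, standing loose on the bench behind the station, its length along its own x. Origin at the centre of its underside. Leave alone.
Mind the look-alikes: they are no part of the job. What is shaped like the cap_3 but green or pink is not meant. Leave any red look-alike of the cap_2 alone.

How it is judged:
By the outcome, as a careful person would: the job done as asked, in the order asked, and still so for the second after the job is handed in, with the robot touching nothing.
It also fails if it takes over 72 s, if anything falls off the work surface, if the arm or the gripper's body presses on something with over 40 N, if the wrist force passes 120 N, or if a joint passes its speed limit or range.

ROBOT

A 6-joint arm with a two-finger parallel gripper is mounted at the origin on the work surface. World frame = base frame: x ahead of the robot, y to its left, z up, the work surface at z = 0. Lengths are in m, angles in rad, forces in N, time in s.
With the tool pointing down it reaches from about 0.3 to 0.85 m from the base axis. Payload 5.4 kg.
Tool frame: the origin (TCP) lies midway between the tips of the shut fingers; the grasp point (between the pads) lies 19 mm behind it; y points along the fingers, z is the direction in which the jaws open and shut, and the axes are right-handed (so a half turn about y gives the same grasp; the last joint's range is limited). The gripper opens to 85 mm and grips with 20 to 120 N. Pads are 22 mm wide; open, the fingers measure 114 mm over their backs; the gripper's body (76 mm by 85 mm) begins 54 mm behind the grasp point. The pads swing forward as they close: fully open they stand 13 mm farther back than shut.
Start: joints at [-1.434, 0.158, 1.597, -0, 1.386, -0.21], TCP at [0.195, -0.541, 0.231] pointing down, gripper open.
Joint ranges: [-2.91, 2.91], [-0.94, 2.29], [0.18, 2.7], [-1.29, 4.43], [0.17, 2.64], [-3, 3]. Speed limits (rad/s): [2.57, 2.57, 3.14, 3.14, 3.14, 3.14].

INTERFACE

Orientations are given as a unit quaternion [w, x, y, z].
In Python, from bench import manip gives the robot as it stands. The module is installed in compiled form; this text tells all that it offers.
- The arm moves only by the tool jog_arm, never from a script. Its argument "moves" is a list of rows, each a list of 7 numbers: the shift along the tool's x, y, z in m, then the turn, a rotation vector about the tool's x, y, z in degrees, then the opening in per cent of the stroke, from 0 (shut) to 100 (fully open). In form: [[x, y, z, wx, wy, wz, fingers], ...]. A call has exactly 5 rows; each row is the pose to reach, as a shift and turn from the pose commanded when the call began, along the tool's axes at that moment; what a row does not reach only later rows make up. A row lasts 1/10 s, in which the tool goes at most 50 mm and 8.59 degrees, less where a joint would pass 70% of its speed; a pose out of reach is approached as far as the arm can. A call with a gripper value outside its range is refused whole. The fingers move at their own pace and stop on an object; "squeeze" is the grip in N (left out, the last holds). Time passes only in rows, so rows that repeat a pose let the fingers close, or fill a call up. It gives the time, the measured TCP pose, the force and the opening at its end, in the units of the state.
- manip.state(): the state, without advancing time (a new reading comes with each control period).
- manip.camera(name): name is "side" or "top" or "wrist"; returns a dict with "pixels" (480x640x3 uint8, red, green, blue), "vfov" (degrees; the focal length in pixels is half the picture's height over the tangent of half this angle, whatever the lens; pixels are square), "cx", "cy" (the principal point, pixels), "world_from_camera" (4x4, takes a point from camera to world coordinates). Camera axes: x right, y down, z forward; pixel columns grow to the right and rows downward; lengths in m; the calibration is good to about 2 mm. A picture is of the moment at which its call begins. There is no depth.
- manip.sign_off(): hands the job in, once; it reports no verdict.
Trained networks look in a picture, given as the dict that the camera call returned (one of the last four; its "shot" number tells which), for a name from the list of things; names that differ only in an ending like _2 or _b are one class to them, and where a whole thing is asked for, a point or a joint stands for the part that bears it (a point fixed in the world has none). Each returns a list of dicts, best first, with "score" (0 to 1); they miss things now and then, are a little off and sometimes report something else, mostly with a low value. They report only what shows in the picture. A call takes as long as a camera call. They do not tell look-alikes from the thing itself.
- manip.search_frame(picture, name): "at" ([column, row] in pixels, amid what is visible of it).
- manip.cut_out(picture, name): "mask" (480x640 bool, what is visible of it) and "at" ([column, row] in pixels, amid what is visible of it).
- manip.pinpoint(picture, name): "at" ([column, row] in pixels: a listed point, or the origin of a listed thing).
The state is a dict: "time": time; "joint_positions": joint angles; "dq": joint speeds; "joint_efforts": joint torques, N m; "tool_pos": TCP position; "tool_rot": TCP orientation; "ft_force": force on the tool from outside, world axes, zero at the start; "moment": the same for the moment, N m; "opening": finger opening in m.
Only numpy, scipy, OpenCV 4.12 (cv2) and the standard library are available. Lean on these libraries where they do the work, as an engineer would, in place of code of your own. Each camera call takes 0.05 s, during which the arm holds its last target.

## Working session

There is one attempt and no reset: what is moved stays moved. The work goes in short steps, Python scripts to look and compute and a tool call to move; the robot and the scene stay as the last step left them, time stands still between calls to the robot, and variables do not carry over. Pictures are saved under pics/ and viewed, and the job is handed in when it is done.

Besides the shell and the picture viewer there is one more tool, called after "Call:" as name([rows], argument=value, ...), one row to a line, values as JSON. jog_arm: Moves the arm, as the interface text tells. Its arguments: {"type":"object","properties":{"moves":{"type":"array","items":{"type":"array","items":{"type":"number"}}},"squeeze":{"type":"number"}},"required":["moves"]}

```bash
mkdir -p pics; cat > h.py <<'E'
import numpy as np, cv2
from bench import manip
from scipy.spatial.transform import Rotation as R
def ray(p,uv):
    f=240/np.tan(np.radians(p["vfov"])/2); T=np.array(p["world_from_camera"])
    d=np.array([(uv[0]-p["cx"])/f,(uv[1]-p["cy"])/f,1.0]); return T[:3,3],T[:3,:3]@d
def onz(p,uv,z):
    o,d=ray(p,uv); return o+d*(z-o[2])/d[2]
def proj(p,X):
    f=240/np.tan(np.radians(p["vfov"])/2); T=np.array(p["world_from_camera"])
    c=T[:3,:3].T@(np.array(X)-T[:3,3]); return [f*c[0]/c[2]+p["cx"],f*c[1]/c[2]+p["cy"]]
def tri(l):
    A=np.zeros((3,3));b=np.zeros(3)
    for p,uv in l:
        o,d=ray(p,uv);d=d/np.linalg.norm(d);M=np.eye(3)-np.outer(d,d);A+=M;b+=M@o
    return np.linalg.solve(A,b)
def save(p,n): cv2.imwrite("pics/"+n+".png",cv2.cvtColor(p["pixels"],cv2.COLOR_RGB2BGR))
E
python3 - <<'E'
from h import *
np.set_printoptions(precision=4,suppress=True)
s=manip.state();print(s["time"],s["tool_pos"],s["tool_rot"],s["ft_force"],s["opening"])
for n in ["top","side","wrist"]:
    p=manip.camera(n);save(p,n+"0");print(n,p["vfov"],p["cx"],p["cy"],p["world_from_camera"])
    for k in ["cap_1","vial","bottle","rack","deck_edge","drawer_front","drawer_in","station"]:
        print(k,[(np.round(r["at"],1).tolist(),round(r["score"],2)) for r in manip.pinpoint(p,k)])
E
```

```text
0.0 [ 0.1953 -0.5402  0.2303] [ 0.122  -0.1219  0.6972 -0.6958] [-0.5817 -0.1177 -0.0623] 0.0855267584199444
top 46.51641633019235 318.12221124541975 238.7314170041762 [[-0.0028 -0.9865  0.1639  0.5312]
 [-0.9999  0.0005 -0.0139  0.1385]
 [ 0.0136 -0.1639 -0.9864  0.9002]
 [ 0.      0.      0.      1.    ]]
cap_1 [([328.0, 274.4], 0.83), ([384.2, 278.8], 0.7), ([340.3, 225.3], 0.67), ([394.2, 232.6], 0.53), ([464.7, 187.1], 0.53), ([462.0, 155.0], 0.51), ([354.9, 140.9], 0.49)]
vial [([426.5, 289.6], 0.59), ([370.6, 325.2], 0.58)]
bottle []
rack [([184.9, 239.0], 0.65)]
deck_edge [([424.8, 289.1], 0.71), ([498.7, 303.2], 0.5)]
drawer_front [([499.0, 305.0], 0.92)]
drawer_in [([431.7, 294.7], 0.85)]
station [([417.2, 291.8], 0.65)]
side 57.62805620649933 321.4208313130829 239.3707025427624 [[ 0.8766 -0.3604  0.3189  0.4753]
 [-0.4812 -0.6589  0.5781 -0.2539]
 [ 0.0018 -0.6602 -0.7511  0.5655]
 [ 0.      0.      0.      1.    ]]
cap_1 [([489.2, 345.2], 0.82), ([463.2, 372.5], 0.81), ([337.0, 245.9], 0.72), ([359.3, 291.5], 0.68), ([429.8, 254.7], 0.66), ([305.4, 299.2], 0.59), ([287.4, 256.3], 0.57)]
vial [([256.0, 311.1], 0.79)]
bottle [([236.3, 267.3], 0.75), ([254.6, 309.9], 0.56), ([355.0, 292.4], 0.4), ([326.5, 385.8], 0.21)]
rack [([269.3, 185.4], 0.68)]
deck_edge [([321.0, 344.1], 0.71), ([356.3, 291.2], 0.53)]
drawer_front [([354.2, 457.3], 0.56), ([338.0, 244.4], 0.46)]
drawer_in [([324.7, 386.2], 0.7)]
station [([317.6, 376.2], 0.89)]
wrist 68.22139191477493 317.11005312653367 233.72468621934104 [[ 0.341  -0.897  -0.2812  0.2681]
 [-0.9401 -0.3249 -0.1035 -0.5156]
 [ 0.0015  0.2996 -0.9541  0.3735]
 [ 0.      0.      0.      1.    ]]
cap_1 []
vial []
bottle []
rack []
deck_edge []
drawer_front []
drawer_in []
station []
```

View pics/top0.png

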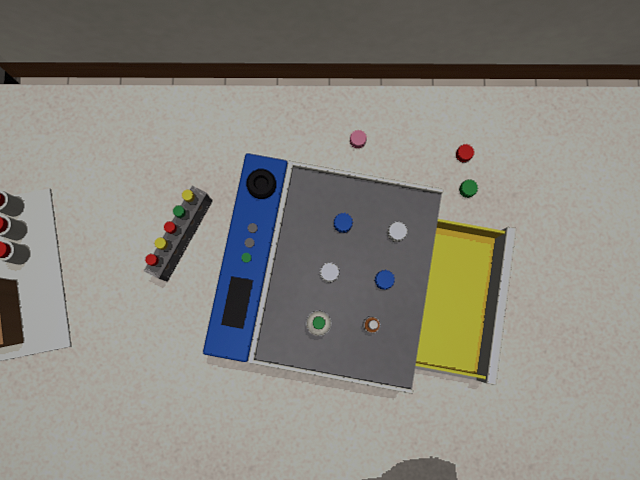

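View pics/side0.png

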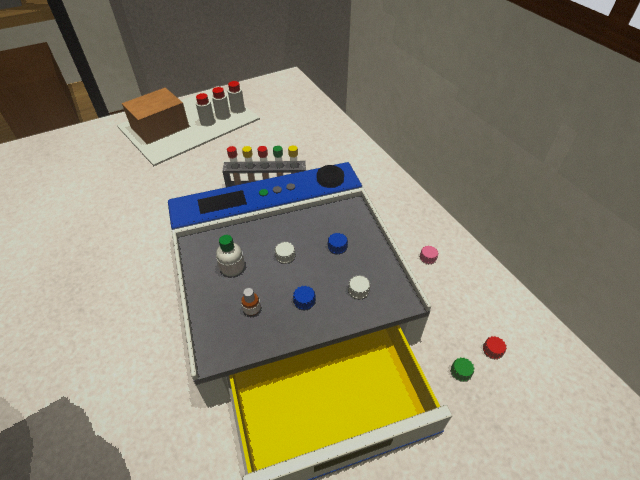

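```bash
python3 - <<'E'
from h import *
np.set_printoptions(precision=4,suppress=True)
t=manip.camera("top");s=manip.camera("side")
# corners
for n,a in [("rimFR",(441,191)),("rimFL",(412,390)),("rimRR",(289,162)),("rimRL",(254,362))]: print(n,onz(t,a,.097))
print("edge",tri([(t,(424.8,289.1)),(s,(321,344.1))]))
for n,a in [("panR",(513,228)),("panL",(493,383)),("panRi",(504,230)),("panLi",(487,380))]: print(n,onz(t,a,.07))
def blobs(p,k):
    out=[]
    for r in manip.cut_out(p,k):
        m=r["mask"].astype(bool); out.append((np.array(r["at"]),r["score"],p["pixels"][m].mean(0).astype(int),m.sum()))
    return out
for k in ["cap_1","vial","bottle"]:
    T=manip.pinpoint(t,k);S=manip.pinpoint(s,k)
    for a in T:
        g=onz(t,a["at"],.085)
        best=None
        for b in S:
            X=tri([(t,a["at"]),(s,b["at"])]); e=np.linalg.norm(np.array(proj(t,X))-a["at"])+np.linalg.norm(np.array(proj(s,X))-b["at"])
            if best is None or e<best[0]: best=(e,X,b["at"])
        if best: print(k,np.round(a["at"],1),"z85:",g,"tri",best)
    for nm,p in (("t",t),("s",s)):
        for r in blobs(p,k): print(k,nm,r)
E
```

```text
rimFR [ 0.7364 -0.0554  0.097 ]
rimFL [ 0.4502 -0.0035  0.097 ]
rimRR [0.7807 0.1703 0.097 ]
rimRL [0.4892 0.2177 0.097 ]
edge [ 0.5951 -0.0301  0.0828]
panR [ 0.6855 -0.1694  0.07  ]
panL [ 0.4568 -0.1264  0.07  ]
panRi [ 0.6825 -0.1555  0.07  ]
panLi [ 0.4611 -0.1179  0.07  ]
cap_1 [384.3 276.4] z85: [0.6106 0.0301 0.085 ] tri (np.float64(1.8194209830153345), array([0.6091, 0.0309, 0.0886]), [304.6, 300.6])
cap_1 [464.2 153.2] z85: [ 0.7987 -0.0961  0.085 ] tri (np.float64(0.6293275955633557), array([ 0.8234, -0.1176,  0.0112]), [493.5, 347.8])
cap_1 [464.4 190.7] z85: [ 0.7399 -0.0937  0.085 ] tri (np.float64(3.132377276146566), array([ 0.765 , -0.1204, -0.0046]), [460.9, 373.4])
cap_1 [338.8 220.7] z85: [0.6939 0.0961 0.085 ] tri (np.float64(1.2265337053074439), array([0.6962, 0.0955, 0.0776]), [338.9, 247.6])
cap_1 [354.4 140.8] z85: [0.8181 0.0712 0.085 ] tri (np.float64(3.683159468395024), array([ 1.0565,  0.0142, -0.5788]), [460.9, 373.4])
cap_1 [395.5 232. ] z85: [0.6768 0.012  0.085 ] tri (np.float64(1.5532741184060619), array([0.6773, 0.0121, 0.088 ]), [358.7, 290.0])
cap_
[... 1075 characters left out ...]
 ]), 0.61, array([150,  44,  38]), np.int64(406))
cap_1 s (array([282.6, 253.1]), 0.58, array([149, 151, 138]), np.int64(383))
vial [370.1 328. ] z85: [0.536  0.0523 0.085 ] tri (np.float64(9.434415460352895), array([0.5422, 0.0514, 0.0878]), [256.4, 308.7])
vial t (array([374.7, 328.4]), 0.65, array([121,  99,  84]), np.int64(190))
vial s (array([253.2, 303.6]), 0.71, array([103,  85,  70]), np.int64(379))
bottle [317.6 323.9] z85: [0.5421 0.1281 0.085 ] tri (np.float64(3.641613307078734), array([0.5445, 0.1277, 0.0895]), [233.2, 266.4])
bottle t (array([383.2, 277.5]), 0.57, array([ 39,  70, 133]), np.int64(299))
bottle s (array([231.8, 255.9]), 0.74, array([ 99, 110,  91]), np.int64(874))
```

```bash
cat >> h.py <<'E'
YAW=np.radians(-10.2); O=np.array([0.594,-0.030])
ux=np.array([np.cos(YAW),np.sin(YAW)]);uy=np.array([-np.sin(YAW),np.cos(YAW)])
def st2w(x,y): return O+x*ux+y*uy
def w2st(p): d=np.array(p[:2])-O; return d@ux,d@uy
def pose():
    s=manip.state();q=np.array(s["tool_rot"]);return np.array(s["tool_pos"]),R.from_quat(q[[1,2,3,0]]),s
def goal(sx,sy,z,jaw=0.0,pitch=0.0):
    """jaw: angle of jaw axis from station x, deg; returns shift mm, rotvec deg"""
    p,r,s=pose(); a=YAW+np.radians(jaw)
    best=None
    for k in (0,np.pi):
        zt=np.array([np.cos(a+k),np.sin(a+k),0]);yt=np.array([0,0,-1.]);xt=np.cross(yt,zt)
        T=R.from_matrix(np.c_[xt,yt,zt]); 
        if best is None or (r.inv()*T).magnitude()<(r.inv()*best).magnitude(): best=T
    w=np.r_[st2w(sx,sy),z]
    print("t",round(s["time"],2),"st",np.round(w2st(p),4),"z",round(p[2],4),"op",round(s["opening"],4),"F",np.round(s["ft_force"],1),"q6",np.round(s["joint_positions"],2))
    print("shift",np.round(r.inv().apply(w-p),4),"rot",np.round(np.degrees((r.inv()*best).as_rotvec()),2))
    print("per station dx,dy,dz(100mm):",[np.round(r.inv().apply(v)*.1,4).tolist() for v in (np.r_[ux,0],np.r_[uy,0],[0,0,1.])])
E
python3 - <<'E'
from h import *
np.set_printoptions(precision=4,suppress=True)
t=manip.camera("top");s=manip.camera("side")
for n,a,b in [("A",(343.5,221),(338,239)),("B",(398,230.5),(359.5,283)),("C",(330,271),(285,248.5)),("D",(385,278.5),(304.5,293)),("vial",(373,324.5),(249,292)),("bottle",(319,323),(226,240))]:
    X=tri([(t,a),(s,b)]);print(n,X,w2st(X),proj(t,X),proj(s,X))
for x,y,z in [(-.15,0,.097),(.15,0,.097),(-.15,.235,.097),(.15,.235,.097)]:
    w=np.r_[st2w(x,y),z]; print(proj(t,w),proj(s,w))
p,r,_=pose();print(r.as_matrix())
goal(0.005,0.105,.15)
E
```

```text
A [0.6904 0.09   0.1052] (np.float64(0.07364555995576824), np.float64(0.13519316385561936)) [np.float64(343.7262959431576), np.float64(220.31377538361892)] [np.float64(337.27981969560363), np.float64(239.19680914621804)]
B [0.6764 0.0111 0.1056] (np.float64(0.07382784893823838), np.float64(0.055015571413252626)) [np.float64(398.26617772172057), np.float64(229.7438803851787)] [np.float64(358.6293611388347), np.float64(283.2311473015909)]
C [0.6176 0.1102 0.105 ] (np.float64(-0.0015975122902116556), np.float64(0.14212205511225884)) [np.float64(330.17476080639085), np.float64(270.2798513179533)] [np.float64(284.2568872360171), np.float64(248.70445404353117)]
D [0.607  0.0315 0.1053] (np.float64(0.0018664174355370686), np.float64(0.06285605215212821)) [np.float64(385.2290722147501), np.float64(277.58603286544997)] [np.float64(303.4750001171776), np.float64(293.2890646038684)]
vial [0.5422 0.0523 0.1261] (np.float64(-0.06551739286475985), np.float64(0.07180970607807542)) [np.float64(373.20636946462673), np.float64(323.21958961606487)] [np.float64(247.57414169664816), np.float64(292.410997
[... 394 characters left out ...]
, np.float64(187.57105906207101)] [np.float64(430.4859312232267), np.float64(305.35310767880736)]
[np.float64(246.7676250876245), np.float64(362.93070984392006)] [np.float64(169.06820376767195), np.float64(230.63720993892335)]
[np.float64(286.0247739571838), np.float64(160.3612597875445)] [np.float64(360.7322347406858), np.float64(186.78809818864445)]
[[-0.9405 -0.      0.3399]
 [-0.3399  0.0001 -0.9405]
 [ 0.     -1.     -0.0001]]
t 2.15 st [-0.3018 -0.5732] z 0.2313 op 0.0855 F [-0.2 -0.1 -0.3] q6 [-1.43  0.16  1.6  -0.    1.39 -0.21]
shift [-0.6054  0.0813 -0.4332] rot [  0.   -59.93  -0.  ]
per station dx,dy,dz(100mm): [[-0.0865, -0.0, 0.0501], [-0.0501, 0.0, -0.0865], [0.0, -0.1, -0.0]]
```

Call:
jog_arm([
  [-0.605,0.03,-0.433,0,-59.9,0,21],
  [-0.605,0.03,-0.433,0,-59.9,0,21],
  [-0.605,0.03,-0.433,0,-59.9,0,21],
  [-0.605,0.03,-0.433,0,-59.9,0,21],
  [-0.605,0.03,-0.433,0,-59.9,0,21],
], squeeze=30)

```text
time: 2.65
tool_pos: [0.3378, -0.3333, 0.2213]
tool_rot: [-0.37, 0.37, -0.602, 0.603]
ft_force: [0.7, -0.5, -1.1]
opening: 0.0181
```

```bash
python3 -c "
from h import *
goal(0.002,0.105,.17)"
```

```text
t 2.65 st [-0.1984 -0.3439] z 0.2213 op 0.0181 F [ 0.7 -0.5 -1.1] q6 [-1.03 -0.1   1.88  0.    1.36 -0.57]
shift [-0.4875  0.0513  0.0635] rot [ -0.04 -16.64   0.02]
per station dx,dy,dz(100mm): [[-0.0286, 0.0001, 0.0958], [-0.0958, -0.0, -0.0286], [0.0, -0.1, 0.0001]]
```

Call:
jog_arm([
  [-0.4875,0.051,0.0635,0,-16.6,0,21],
  [-0.4875,0.051,0.0635,0,-16.6,0,21],
  [-0.4875,0.051,0.0635,0,-16.6,0,21],
  [-0.4875,0.051,0.0635,0,-16.6,0,21],
  [-0.4875,0.051,0.0635,0,-16.6,0,21],
])

```text
time: 3.15
tool_pos: [0.4791, -0.1284, 0.1956]
tool_rot: [-0.452, 0.452, -0.544, 0.544]
ft_force: [0.9, -0.7, 0.0]
opening: 0.0179
```

```bash
python3 -c "
from h import *
goal(0.002,0.105,.13)"
```

```text
t 3.15 st [-0.0956 -0.1172] z 0.1956 op 0.0179 F [ 0.9 -0.7  0. ] q6 [-0.51 -0.02  1.86 -0.    1.3  -0.32]
shift [-0.2228  0.0656  0.0962] rot [-0.05 -0.36  0.02]
per station dx,dy,dz(100mm): [[-0.0006, 0.0001, 0.1], [-0.1, -0.0, -0.0006], [0.0, -0.1, 0.0001]]
```

Call:
jog_arm([
  [-0.223,0.03,0.096,0,-0.4,0,21],
  [-0.223,0.03,0.096,0,-0.4,0,21],
  [-0.223,0.03,0.096,0,-0.4,0,21],
  [-0.223,0.03,0.096,0,-0.4,0,21],
  [-0.223,0.05,0.096,0,-0.4,0,21],
])

```text
time: 3.65
tool_pos: [0.6162, 0.0728, 0.1486]
tool_rot: [-0.456, 0.452, -0.54, 0.544]
ft_force: [0.9, -0.5, 0.6]
opening: 0.0178
```

```bash
python3 -c "
from h import *
goal(0.002,0.105,.093)
p=manip.camera('wrist');save(p,'w1');p=manip.camera('side');save(p,'s1')"
```

```text
t 3.65 st [0.0036 0.1051] z 0.1486 op 0.0178 F [ 0.9 -0.5  0.6] q6 [-0.08  0.34  1.55  0.    1.25  0.1 ]
shift [ 0.0002  0.0556 -0.002 ] rot [-0.39  0.1  -0.05]
per station dx,dy,dz(100mm): [[0.0002, 0.0007, 0.1], [-0.1, 0.0001, 0.0002], [-0.0001, -0.1, 0.0007]]
```

View pics/s1.png

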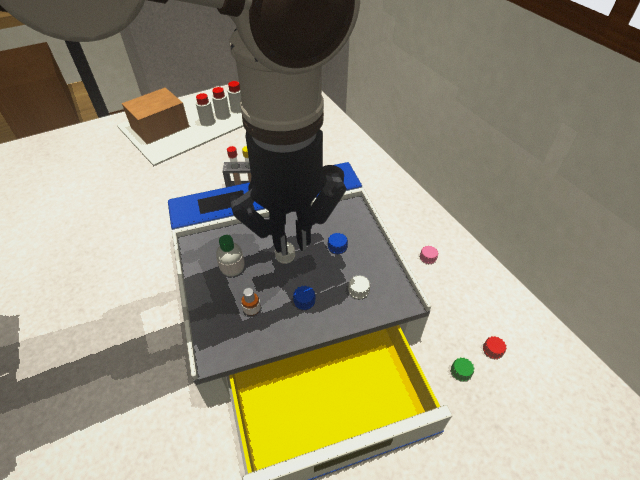

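View pics/w1.png

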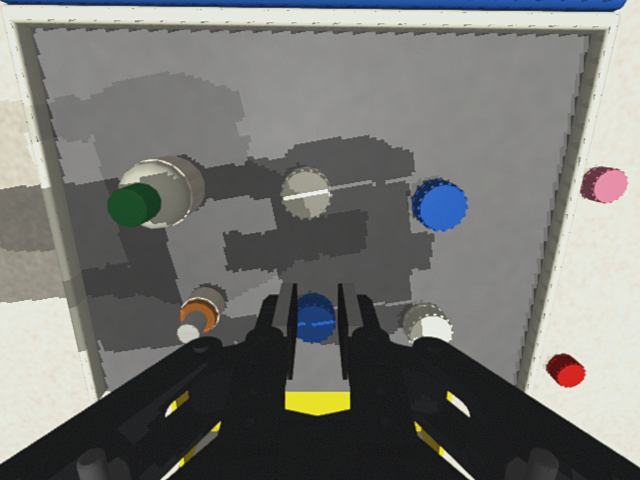

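```bash
python3 -c "
from h import *
np.set_printoptions(precision=4,suppress=True)
w=manip.camera('wrist');s=manip.camera('side')
for a,b in [((190,345),(234,200)),((443,345),(345,172)),((215,345),(245,230)),((420,345),(335,212))]:
    X=tri([(w,a),(s,b)]);print(X,w2st(X),proj(w,X),proj(s,X))
for z in (.15,.18,.2,.22,.25):
  for x in (-.05,-.06,-.07):
    X=np.r_[st2w(x+.0036,.105),z];print(z,x,np.round(proj(s,X)),np.round(proj(w,X)))
"
python3 -c "
import cv2
i=cv2.imread('pics/s1.png')[130:330,170:430];cv2.imwrite('pics/s1c.png',cv2.resize(i,None,fx=3,fy=3))"
```

```text
[0.5757 0.1106 0.2138] (np.float64(-0.04290655249282109), np.float64(0.13510432066668301)) [np.float64(128.70305169928997), np.float64(339.3932059475103)] [np.float64(245.6781471025351), np.float64(201.34978034348302)]
[0.6703 0.0891 0.2197] (np.float64(0.05401458994048678), np.float64(0.13068642638622868)) [np.float64(568.7099597548686), np.float64(377.0486775865876)] [np.float64(325.8795356204119), np.float64(182.37907512722194)]
[0.5726 0.0904 0.1849] (np.float64(-0.04238394840239062), np.float64(0.11467250177449029)) [np.float64(185.91049699690382), np.float64(341.6754046408177)] [np.float64(252.88326231103093), np.float64(230.36438967586756)]
[0.6598 0.0702 0.1836] (np.float64(0.04698097930777419), np.float64(0.11021897468957065)) [np.float64(459.9725032581807), np.float64(353.3923523536933)] [np.float64(325.59603056764973), np.float64(216.53659812643957)]
0.15 -0.05 [255. 256.] [208. 313.]
0.15 -0.06 [247. 258.] [185. 312.]
0.15 -0.07 [239. 260.] [161. 312.]
0.18 -0.05 [252. 240.] [182. 357.]
0.18 -0.06 [243. 242.] [153. 357.]
0.18 -0.07 [235. 244.] [124. 357.]
0.2 -0.05 [250. 228.] [157. 401.]
0.2 -0.06 [241. 230.] [123. 401.]
0.2 -0.07 [232. 232.] [ 88. 400.]
0.22 -0.05 [248. 216.] [120. 465.]
0.22 -0.06 [239. 218.] [ 78. 464.]
0.22 -0.07 [230. 220.] [ 36. 464.]
0.25 -0.05 [244. 196.] [ 17. 642.]
0.25 -0.06 [235. 198.] [-47. 642.]
0.25 -0.07 [225. 200.] [-111.  641.]
```

View pics/s1c.png

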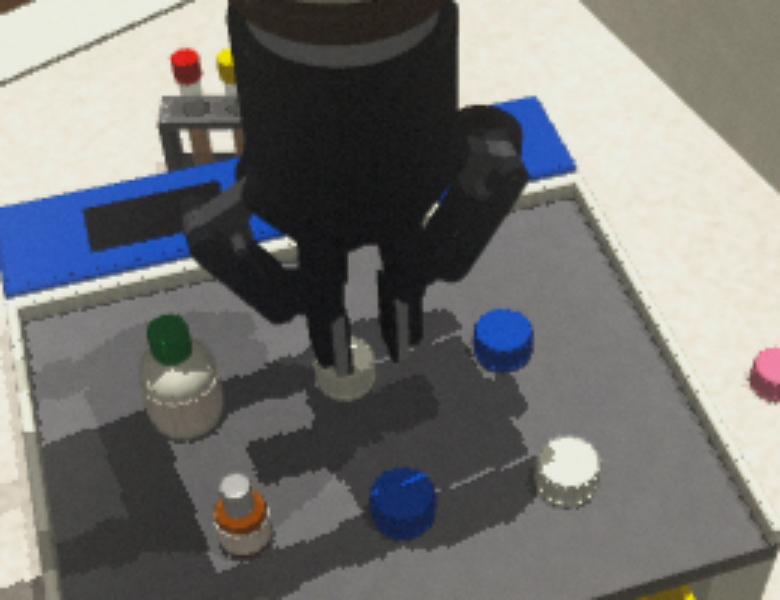

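Call:
jog_arm([
  [0,0.03,-0.001,-0.4,0,0,21],
  [0,0.045,-0.001,-0.4,0,0,21],
  [0,0.0555,-0.001,-0.4,0,0,21],
  [0,0.0555,-0.001,-0.4,0,0,21],
  [0.01,0.0555,-0.001,-0.4,0,0,21],
])

```text
time: 4.35
tool_pos: [0.6105, 0.0609, 0.0913]
tool_rot: [0.453, -0.455, 0.544, -0.54]
ft_force: [-0.2, 0.7, 0.9]
opening: 0.0176
```

```bash
python3 -c "
from h import *
goal(0.003,-.015,.093)"
```

```text
t 4.35 st [0.0001 0.0924] z 0.0913 op 0.0176 F [-0.2  0.7  0.9] q6 [-0.1   0.4   1.6   0.    1.15  0.08]
shift [ 0.1074 -0.0017  0.0027] rot [ 0.33  0.08 -0.02]
per station dx,dy,dz(100mm): [[0.0001, -0.0006, 0.1], [-0.1, 0.0, 0.0001], [-0.0, -0.1, -0.0006]]
```

Call:
jog_arm([
  [0.012,0,0.003,0,0,0,21],
  [0.024,0,0.003,0,0,0,21],
  [0.036,0,0.003,0,0,0,21],
  [0.048,0,0.003,0,0,0,21],
  [0.06,0,0.003,0,0,0,21],
])

```text
time: 4.85
tool_pos: [0.6023, 0.0001, 0.0906]
tool_rot: [0.452, -0.455, 0.544, -0.541]
ft_force: [-0.1, -0.2, -0.8]
opening: 0.0175
```

```bash
python3 -c "
from h import *
goal(0.003,-.015,.093)
p=manip.camera('side');save(p,'s2')"
```

```text
t 4.85 st [0.0029 0.0311] z 0.0906 op 0.0175 F [-0.1 -0.2 -0.8] q6 [-0.2   0.37  1.63 -0.    1.14 -0.02]
shift [ 0.0461 -0.0024  0.0001] rot [ 0.39  0.02 -0.  ]
per station dx,dy,dz(100mm): [[0.0, -0.0007, 0.1], [-0.1, -0.0, 0.0], [-0.0, -0.1, -0.0007]]
```

View pics/s2.png

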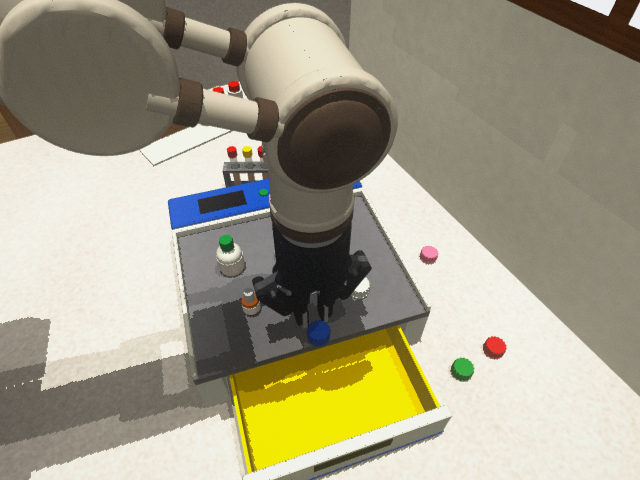

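The blue cap is nested between the fingertips at (318,331), nearly at the edge; everything else is unmoved.

Call:
jog_arm([
  [0.011,-0.001,0,0,0,0,21],
  [0.022,-0.002,0,0,0,0,21],
  [0.033,-0.002,0,0,0,0,21],
  [0.044,-0.002,0,0,0,0,21],
  [0.048,-0.002,0,0,0,0,21],
])

```text
time: 5.4
tool_pos: [0.5938, -0.0472, 0.0924]
tool_rot: [0.452, -0.455, 0.544, -0.541]
ft_force: [0.2, -0.6, -0.7]
opening: 0.0181
```

```bash
python3 -c "
from h import *
goal(0.0745,.097,.15)
p=manip.camera('side');save(p,'s3')"
```

```text
t 5.4 st [ 0.0029 -0.017 ] z 0.0924 op 0.0181 F [ 0.2 -0.6 -0.7] q6 [-0.28  0.36  1.65 -0.    1.14 -0.1 ]
shift [-0.114  -0.0581  0.0712] rot [ 0.4  -0.01  0.01]
per station dx,dy,dz(100mm): [[-0.0, -0.0007, 0.1], [-0.1, -0.0, -0.0], [0.0, -0.1, -0.0007]]
```

View pics/s3.png

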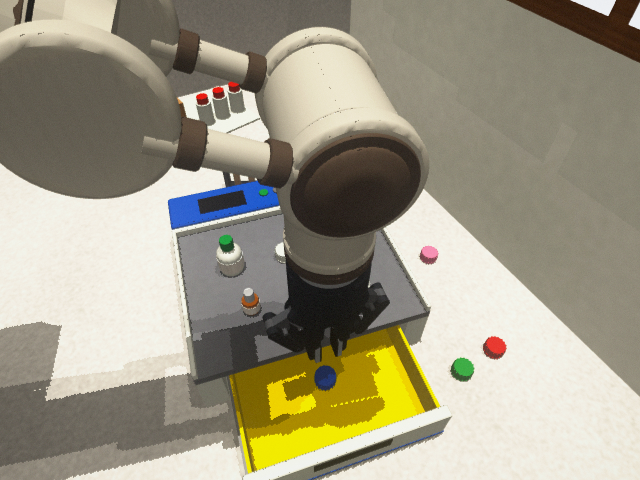

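Call:
jog_arm([
  [0,-0.035,0.02,0,0,0,21],
  [-0.04,-0.058,0.04,0.4,0,0,21],
  [-0.08,-0.058,0.06,0.4,0,0,21],
  [-0.112,-0.058,0.0712,0.4,0,0,21],
  [-0.112,-0.058,0.0712,0.4,0,0,21],
])

```text
time: 5.95
tool_pos: [0.6855, 0.056, 0.1499]
tool_rot: [0.456, -0.454, 0.541, -0.541]
ft_force: [-0.0, -0.8, -1.1]
opening: 0.0177
```

```bash
python3 -c "
from h import *
goal(0.0745,.096,.092)
p=manip.camera('wrist');save(p,'w2')"
```

```text
t 5.95 st [0.0748 0.1008] z 0.1499 op 0.0177 F [-0.  -0.8 -1.1] q6 [-0.09  0.51  1.32  0.    1.31  0.08]
shift [ 0.0049  0.0579 -0.0004] rot [-0.05  0.31 -0.1 ]
per station dx,dy,dz(100mm): [[0.0005, 0.0001, 0.1], [-0.1, 0.0002, 0.0005], [-0.0002, -0.1, 0.0001]]
```

View pics/w2.png

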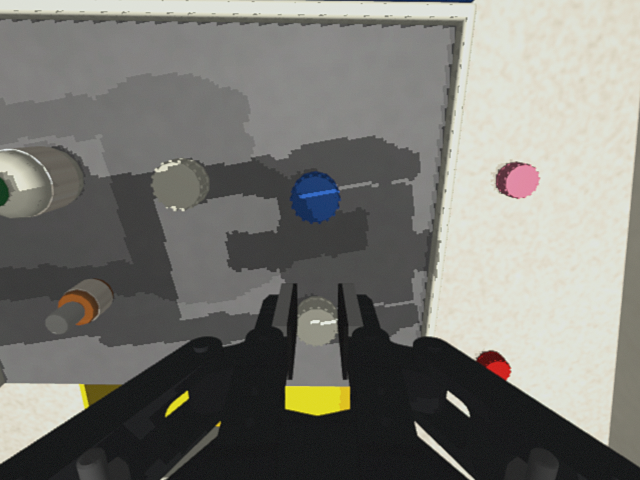

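The fingers stand between the blue cap (315,196) and the white cap (318,320), which is centred in the gap.

Call:
jog_arm([
  [0.005,0.03,0,0,0.3,0,21],
  [0.005,0.05,0,0,0.3,0,21],
  [0.005,0.057,0,0,0.3,0,21],
  [0.005,0.057,0,0,0.3,0,21],
  [0.015,0.057,0,0,0.3,0,21],
])

```text
time: 6.5
tool_pos: [0.6822, 0.0371, 0.0942]
tool_rot: [-0.453, 0.452, -0.543, 0.544]
ft_force: [-1.1, -0.7, -0.3]
opening: 0.0179
```

Call:
jog_arm([
  [0.012,0,0,0,0,0,21],
  [0.024,0,0,0,0,0,21],
  [0.036,0,0,0,0,0,21],
  [0.048,0,0,0,0,0,21],
  [0.06,0,0,0,0,0,21],
])

```text
time: 7.0
tool_pos: [0.6706, -0.0233, 0.0932]
tool_rot: [-0.452, 0.452, -0.544, 0.544]
ft_force: [0.4, 0.9, 0.9]
opening: 0.0181
```

```bash
python3 -c "
from h import *
goal(0.0745,-.017,.092)"
```

```text
t 7.0 st [0.0742 0.0201] z 0.0932 op 0.0181 F [0.4 0.9 0.9] q6 [-0.21  0.53  1.42 -0.    1.2  -0.03]
shift [0.0371 0.0012 0.0005] rot [-0.01 -0.28  0.  ]
per station dx,dy,dz(100mm): [[-0.0005, 0.0, 0.1], [-0.1, -0.0, -0.0005], [0.0, -0.1, 0.0]]
```

Call:
jog_arm([
  [0.01,0,0,0,0,0,21],
  [0.02,0,0,0,0,0,21],
  [0.03,0,0,0,0,0,21],
  [0.037,0,0,0,0,0,21],
  [0.037,0,0,0,0,0,21],
])

```text
time: 7.5
tool_pos: [0.6639, -0.0595, 0.093]
tool_rot: [-0.452, 0.452, -0.544, 0.544]
ft_force: [0.6, -0.5, 0.8]
opening: 0.018
```

```bash
python3 -c "
from h import *
goal(0.074,.175,.15)
p=manip.camera('side');save(p,'s4')"
```

```text
t 7.5 st [ 0.074  -0.0166] z 0.093 op 0.018 F [ 0.6 -0.5  0.8] q6 [-0.27  0.52  1.43 -0.    1.19 -0.09]
shift [-0.1916 -0.0571 -0.0011] rot [-0.   -0.32  0.01]
per station dx,dy,dz(100mm): [[-0.0006, 0.0, 0.1], [-0.1, -0.0, -0.0006], [0.0, -0.1, 0.0]]
```

View pics/s4.png

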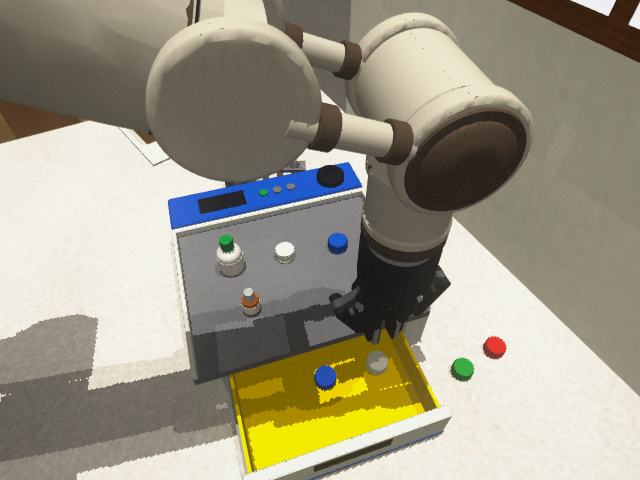

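The white cap is in the drawer at (377,362), next to the blue one at (325,377). Next is the rear blue cap.

Call:
jog_arm([
  [0,-0.04,0,0,0,0,21],
  [-0.05,-0.057,0,0,0,0,21],
  [-0.1,-0.057,0,0,-0.3,0,21],
  [-0.15,-0.057,0,0,-0.3,0,21],
  [-0.19,-0.057,0,0,-0.3,0,21],
])

```text
time: 8.05
tool_pos: [0.6986, 0.1316, 0.1503]
tool_rot: [0.454, -0.454, 0.542, -0.542]
ft_force: [-0.3, -0.0, 0.3]
opening: 0.0178
```

```bash
python3 -c "
from h import *
goal(0.074,.175,.092)
p=manip.camera('wrist');save(p,'w3')"
```

```text
t 8.05 st [0.0743 0.1776] z 0.1503 op 0.0178 F [-0.3 -0.   0.3] q6 [0.02 0.57 1.24 0.   1.33 0.19]
shift [ 0.0026  0.0583 -0.0003] rot [-0.03  0.12 -0.04]
per station dx,dy,dz(100mm): [[0.0002, 0.0, 0.1], [-0.1, 0.0001, 0.0002], [-0.0001, -0.1, 0.0]]
```

View pics/w3.png

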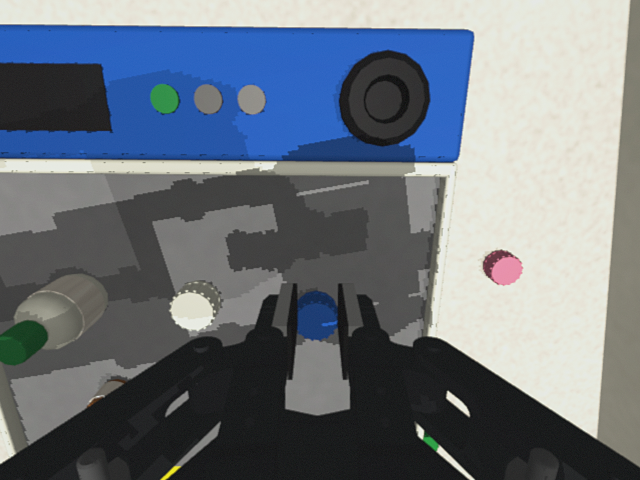

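Call:
jog_arm([
  [0.001,0.03,0,0,0.1,0,21],
  [0.001,0.05,0,0,0.1,0,21],
  [0.001,0.058,0,0,0.1,0,21],
  [0.001,0.058,0,0,0.1,0,21],
  [0.011,0.058,0,0,0.1,0,21],
])

```text
time: 8.6
tool_pos: [0.6972, 0.1182, 0.0931]
tool_rot: [-0.454, 0.453, -0.542, 0.543]
ft_force: [0.0, 0.4, 0.1]
opening: 0.0181
```

Call:
jog_arm([
  [0.012,0,0,0,0,0,21],
  [0.024,0,0,0,0,0,21],
  [0.036,0,0,0,0,0,21],
  [0.048,0,0,0,0,0,21],
  [0.06,0,0,0,0,0,21],
])

```text
time: 9.1
tool_pos: [0.6858, 0.0572, 0.0922]
tool_rot: [-0.453, 0.453, -0.543, 0.543]
ft_force: [-0.1, 0.6, 0.3]
opening: 0.0178
```

```bash
python3 -c "
from h import *
goal(0.0745,-.017,.092)"
```

```text
t 9.1 st [0.0749 0.1021] z 0.0922 op 0.0178 F [-0.1  0.6  0.3] q6 [-0.09  0.57  1.36  0.    1.21  0.09]
shift [ 0.1191  0.0002 -0.0002] rot [-0.02 -0.09 -0.  ]
per station dx,dy,dz(100mm): [[-0.0002, 0.0, 0.1], [-0.1, 0.0, -0.0002], [-0.0, -0.1, 0.0]]
```

Call:
jog_arm([
  [0.012,0,0,0,0,0,21],
  [0.024,0,0,0,0,0,21],
  [0.036,0,0,0,0,0,21],
  [0.048,0,0,0,0,0,21],
  [0.06,0,0,0,0,0,21],
])

```text
time: 9.6
tool_pos: [0.675, -0.0015, 0.0919]
tool_rot: [0.453, -0.453, 0.543, -0.543]
ft_force: [0.4, -0.4, 0.3]
opening: 0.0177
```

Call:
jog_arm([
  [0.012,0,0,0,0,0,21],
  [0.024,0,0,0,0,0,21],
  [0.036,0,0,0,0,0,21],
  [0.048,0,0,0,0,0,21],
  [0.059,0,0,0,0,0,21],
])

```text
time: 10.1
tool_pos: [0.6645, -0.0597, 0.0919]
tool_rot: [0.453, -0.453, 0.543, -0.543]
ft_force: [0.1, -0.8, -0.6]
opening: 0.0181
```

```bash
python3 -c "
from h import *
p=manip.camera('side');save(p,'s5')
goal(0.0,.182,.15)"
```

```text
t 10.15 st [ 0.0748 -0.0184] z 0.092 op 0.0178 F [ 0.8 -1.3 -0.1] q6 [-0.27  0.52  1.43 -0.    1.19 -0.09]
shift [-0.2002 -0.0583 -0.0753] rot [-0.   -0.14  0.06]
per station dx,dy,dz(100mm): [[-0.0002, 0.0, 0.1], [-0.1, -0.0001, -0.0002], [0.0001, -0.1, 0.0]]
```

View pics/s5.png

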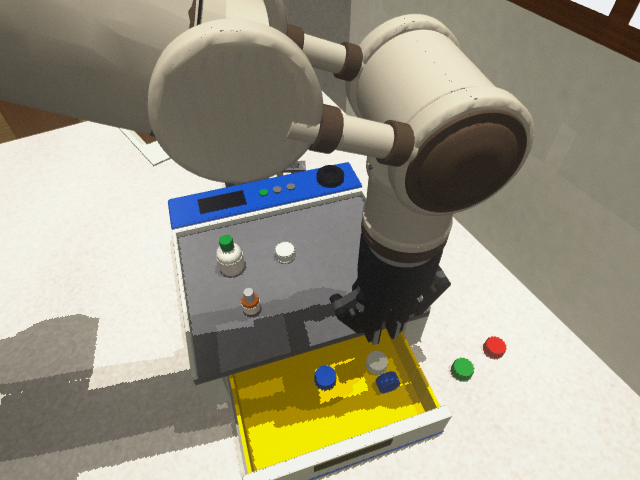

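Call:
jog_arm([
  [0,-0.04,0,0,0,0,21],
  [-0.045,-0.058,-0.02,0,0,0,21],
  [-0.09,-0.058,-0.04,0,0,0,21],
  [-0.135,-0.058,-0.06,0,0,0,21],
  [-0.18,-0.058,-0.075,0,0,0,21],
])

```text
time: 10.65
tool_pos: [0.6221, 0.1336, 0.1504]
tool_rot: [0.453, -0.453, 0.543, -0.543]
ft_force: [0.3, 0.2, -0.6]
opening: 0.018
```

Call:
jog_arm([
  [-0.019,0,0,0,0,0,21],
  [-0.019,0,0,0,0,0,21],
  [-0.019,0,0,0,0,0,21],
  [-0.019,0,0,0,0,0,21],
  [-0.019,0,0,0,0,0,21],
])

```text
time: 11.15
tool_pos: [0.6267, 0.149, 0.1499]
tool_rot: [-0.453, 0.453, -0.543, 0.543]
ft_force: [-0.1, 0.0, -0.3]
opening: 0.0183
```

```bash
python3 -c "
from h import *
goal(0.0,.180,.092)
p=manip.camera('wrist');save(p,'w4')"
```

```text
t 11.15 st [0.0005 0.182 ] z 0.1499 op 0.0183 F [-0.1  0.  -0.3] q6 [ 0.05  0.4   1.47 -0.    1.27  0.23]
shift [ 0.002   0.0579 -0.0005] rot [ 0.   -0.17  0.01]
per station dx,dy,dz(100mm): [[-0.0003, -0.0, 0.1], [-0.1, -0.0, -0.0003], [0.0, -0.1, -0.0]]
```

View pics/w4.png

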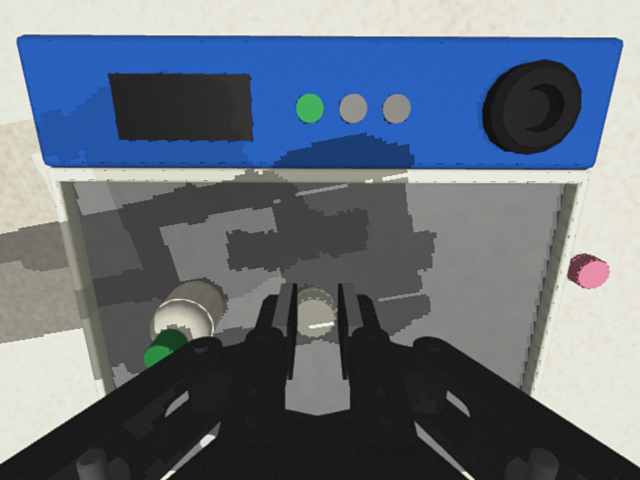

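Call:
jog_arm([
  [0,0.03,0.003,0,0,0,21],
  [0,0.05,0.003,0,0,0,21],
  [0,0.058,0.003,0,0,0,21],
  [0,0.058,0.003,0,0,0,21],
  [0.008,0.058,0.003,0,0,0,21],
])

```text
time: 11.7
tool_pos: [0.6286, 0.1424, 0.0931]
tool_rot: [-0.454, 0.453, -0.542, 0.543]
ft_force: [-0.4, -1.0, 0.7]
opening: 0.0178
```

```bash
python3 -c "
from h import *
goal(0.003,-.017,.092)
p=manip.camera('wrist');save(p,'w5')
p=manip.camera('side');save(p,'s6')"
```

```text
t 11.7 st [0.0035 0.1758] z 0.0931 op 0.0178 F [-0.4 -1.   0.7] q6 [0.04 0.46 1.5  0.   1.17 0.21]
shift [ 0.1928  0.001  -0.0005] rot [-0.1  -0.02 -0.04]
per station dx,dy,dz(100mm): [[-0.0, 0.0002, 0.1], [-0.1, 0.0001, -0.0], [-0.0001, -0.1, 0.0002]]
```

View pics/w5.png

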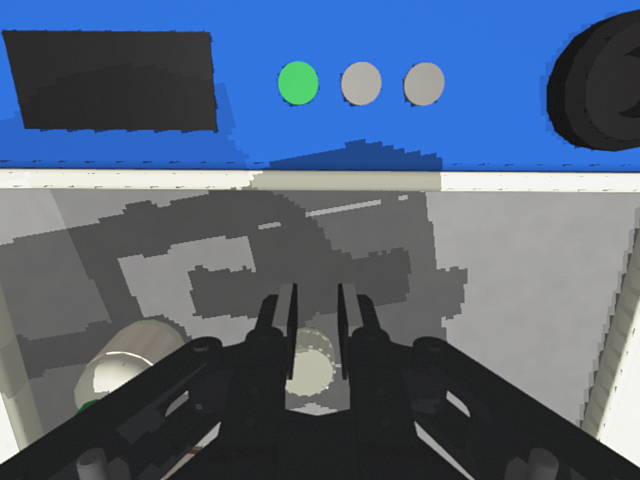

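View pics/s6.png

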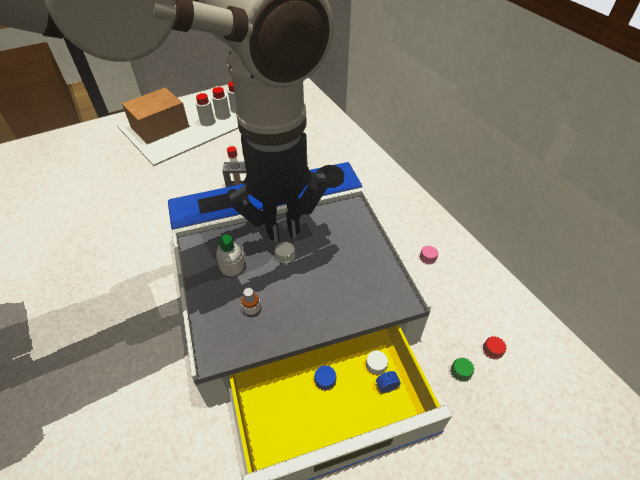

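Call:
jog_arm([
  [0.012,0,0.001,0,0,0,21],
  [0.024,0,0.002,0,0,0,21],
  [0.036,0,0.003,0,0,0,21],
  [0.048,0,0.004,0,0,0,21],
  [0.06,0,0.004,0,0,0,21],
])

```text
time: 12.3
tool_pos: [0.621, 0.0811, 0.092]
tool_rot: [-0.453, 0.453, -0.543, 0.543]
ft_force: [-0.1, 0.3, -0.1]
opening: 0.0181
```

```bash
python3 -c "
from h import *
goal(0.007,-.017,.092)
p=manip.camera('side');save(p,'s7')"
```

```text
t 12.3 st [0.0069 0.1141] z 0.092 op 0.0181 F [-0.1  0.3 -0.1] q6 [-0.06  0.42  1.56 -0.    1.16  0.12]
shift [0.1311 0.     0.0003] rot [-0.01 -0.09  0.  ]
per station dx,dy,dz(100mm): [[-0.0002, 0.0, 0.1], [-0.1, -0.0, -0.0002], [0.0, -0.1, 0.0]]
```

View pics/s7.png

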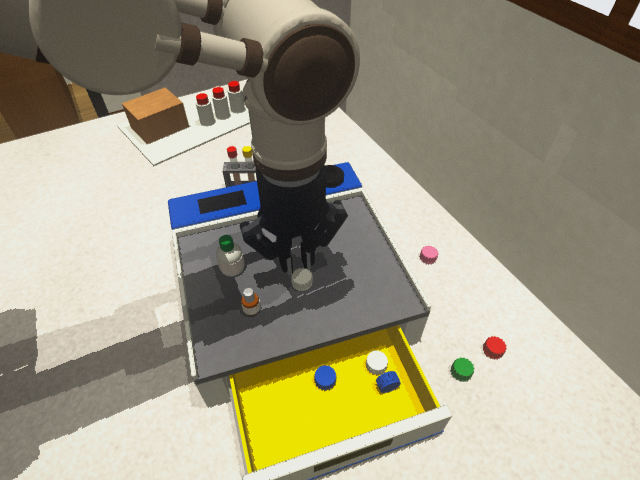

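Call:
jog_arm([
  [0.012,0,0,0,0,0,21],
  [0.024,0,0,0,0,0,21],
  [0.036,0,0,0,0,0,21],
  [0.048,0,0,0,0,0,21],
  [0.06,0,0,0,0,0,21],
])

```text
time: 12.85
tool_pos: [0.6102, 0.0224, 0.092]
tool_rot: [0.453, -0.453, 0.543, -0.543]
ft_force: [0.5, -0.1, -0.5]
opening: 0.018
```

Call:
jog_arm([
  [0.014,0,0,0,0,0,21],
  [0.028,0,0,0,0,0,21],
  [0.042,0,0,0,0,0,21],
  [0.056,0,0,0,0,0,21],
  [0.07,0,0,0,0,0,21],
])

```text
time: 13.35
tool_pos: [0.5977, -0.0467, 0.092]
tool_rot: [-0.453, 0.453, -0.543, 0.543]
ft_force: [-0.2, 0.1, 0.7]
opening: 0.0179
```

```bash
python3 -c "
from h import *
goal(0.0,-.2,.16)
p=manip.camera('side');save(p,'s8')
q=manip.camera('top');save(q,'t8')
for n,x in (('s',p),('t',q)): print(n,[(np.round(r['at'],1).tolist(),round(r['score'],2)) for r in manip.pinpoint(x,'drawer_front')])
"
```

```text
t 13.35 st [ 0.0066 -0.0158] z 0.092 op 0.0179 F [-0.2  0.1  0.7] q6 [-0.28  0.36  1.64 -0.    1.14 -0.1 ]
shift [ 0.1842 -0.068  -0.0064] rot [ 0.   -0.07  0.  ]
per station dx,dy,dz(100mm): [[-0.0001, -0.0, 0.1], [-0.1, -0.0, -0.0001], [0.0, -0.1, -0.0]]
s [([351.7, 457.7], 0.62)]
t [([498.7, 306.2], 0.77), ([440.1, 249.3], 0.66)]
```

View pics/s8.png

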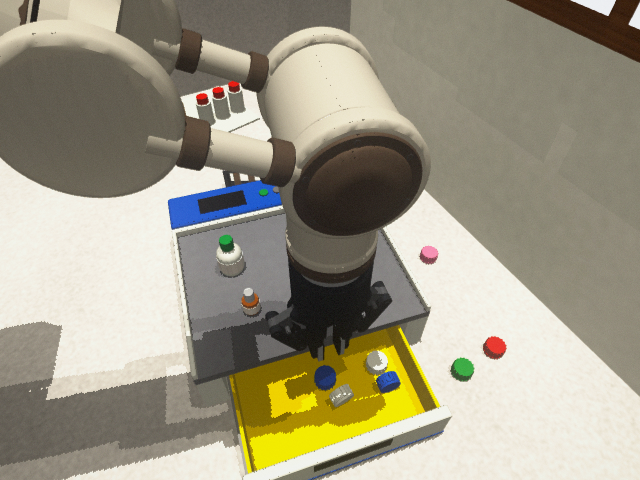

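View pics/t8.png

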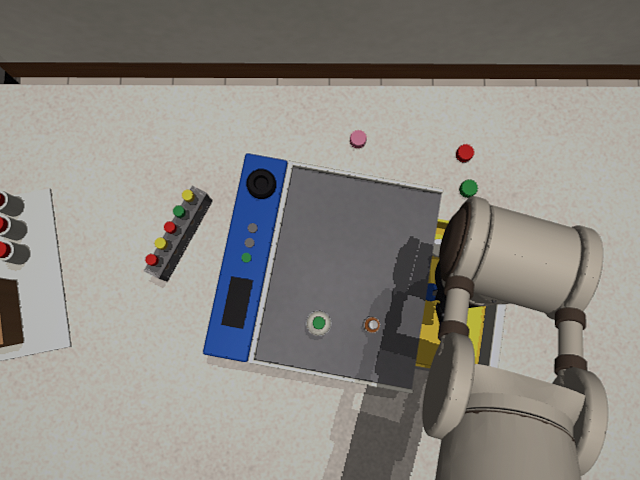

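Call:
jog_arm([
  [0,-0.04,0,0,0,0,21],
  [0.045,-0.05,-0.002,0,0,0,21],
  [0.09,-0.05,-0.004,0,0,0,21],
  [0.135,-0.05,-0.006,0,0,0,21],
  [0.155,-0.05,-0.006,0,0,0,21],
])

```text
time: 14.05
tool_pos: [0.5639, -0.1996, 0.1423]
tool_rot: [-0.453, 0.453, -0.543, 0.543]
ft_force: [0.4, 0.0, 0.1]
opening: 0.0181
```

```bash
python3 -c "
from h import *
goal(0.0,-.168,.054)
p=manip.camera('side');save(p,'s9')
p=manip.camera('wrist');save(p,'w9')
"
```

```text
t 14.05 st [ 0.0004 -0.1723] z 0.1423 op 0.0181 F [0.4 0.  0.1] q6 [-0.54  0.3   1.62 -0.    1.23 -0.36]
shift [-0.0044  0.0883 -0.0005] rot [-0.04 -0.16  0.06]
per station dx,dy,dz(100mm): [[-0.0003, 0.0001, 0.1], [-0.1, -0.0001, -0.0003], [0.0001, -0.1, 0.0001]]
```

View pics/s9.png

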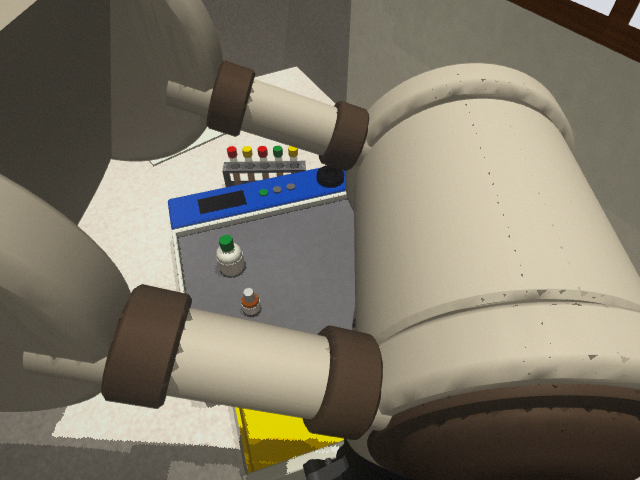

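View pics/w9.png

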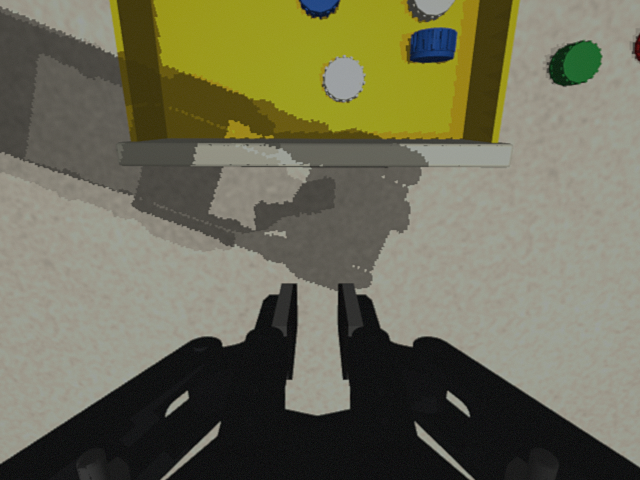

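Call:
jog_arm([
  [0,0.04,0,0,0,0,21],
  [0,0.07,0,0,0,0,21],
  [0,0.088,0,0,0,0,21],
  [0,0.088,0,0,0,0,21],
  [-0.01,0.088,0,0,0,0,21],
])

```text
time: 14.65
tool_pos: [0.5668, -0.1867, 0.0545]
tool_rot: [-0.453, 0.453, -0.543, 0.543]
ft_force: [-0.3, -0.5, 0.4]
opening: 0.0177
```

Call:
jog_arm([
  [-0.01,0,0,0,0,0,21],
  [-0.02,0,0,0,0,0,21],
  [-0.03,0,0,0,0,0,21],
  [-0.04,0,0,0,0,0,21],
  [-0.05,0,0,0,0,0,21],
])

```text
time: 15.15
tool_pos: [0.5761, -0.1376, 0.0549]
tool_rot: [-0.454, 0.453, -0.542, 0.543]
ft_force: [0.7, -4.0, 1.9]
opening: 0.0179
```

```bash
python3 -c "
from h import *
goal(0.0,-.02,.054)
p=manip.camera('wrist');save(p,'w10')
"
```

```text
t 15.15 st [ 0.0014 -0.1091] z 0.0549 op 0.0179 F [ 0.7 -4.   1.9] q6 [-0.44  0.4   1.68 -0.    1.06 -0.26]
shift [-0.0891  0.0008 -0.0015] rot [-0.12 -0.05  0.05]
per station dx,dy,dz(100mm): [[-0.0001, 0.0002, 0.1], [-0.1, -0.0001, -0.0001], [0.0001, -0.1, 0.0002]]
```

View pics/w10.png

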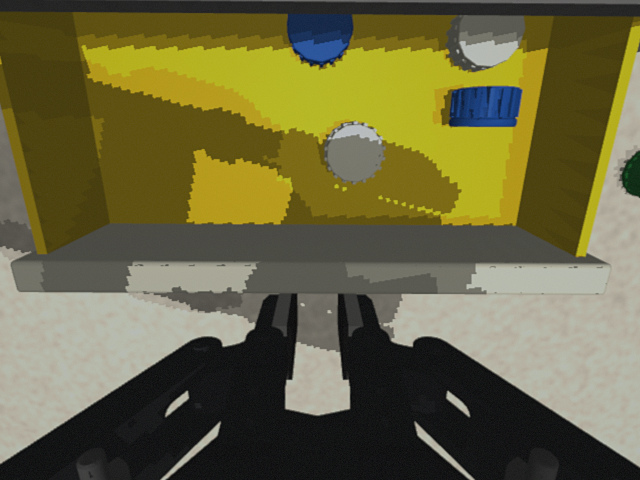

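Call:
jog_arm([
  [-0.012,0,-0.001,0,0,0,21],
  [-0.024,0,-0.001,0,0,0,21],
  [-0.036,0,-0.001,0,0,0,21],
  [-0.048,0,-0.001,0,0,0,21],
  [-0.06,0,-0.001,0,0,0,21],
])

```text
time: 15.7
tool_pos: [0.585, -0.0776, 0.054]
tool_rot: [-0.453, 0.453, -0.543, 0.543]
ft_force: [0.9, -2.8, 1.7]
opening: 0.0182
```

Call:
jog_arm([
  [-0.005,0,0,0,0,0,21],
  [-0.01,0,0,0,0,0,21],
  [-0.014,0,0,0,0,0,21],
  [-0.018,0,0,0,0,0,21],
  [-0.022,0,0,0,0,0,21],
])

```text
time: 16.2
tool_pos: [0.5884, -0.0569, 0.0537]
tool_rot: [0.453, -0.453, 0.543, -0.543]
ft_force: [-0.8, -2.6, 0.1]
opening: 0.018
```

```bash
python3 -c "
from h import *
goal(0.0,-.011,.054)
p=manip.camera('wrist');save(p,'w11')
"
```

```text
t 16.2 st [-0.0007 -0.0275] z 0.0537 op 0.018 F [-0.8 -2.6  0.1] q6 [-0.3   0.4   1.68 -0.    1.06 -0.12]
shift [-0.0165 -0.0003  0.0007] rot [ 0.06 -0.08 -0.  ]
per station dx,dy,dz(100mm): [[-0.0001, -0.0001, 0.1], [-0.1, 0.0, -0.0001], [-0.0, -0.1, -0.0001]]
```

View pics/w11.png

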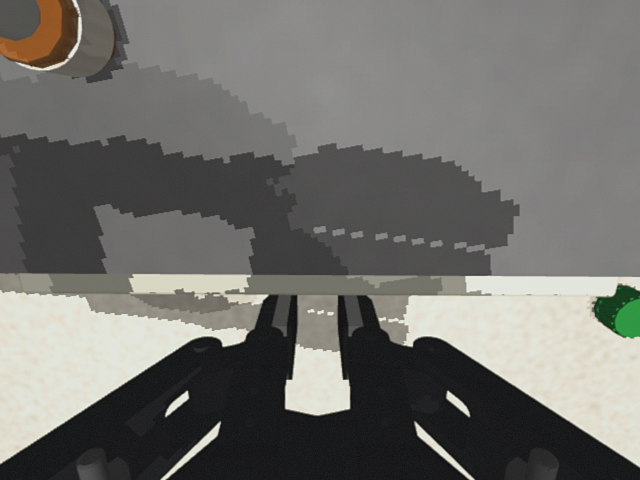

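Call:
jog_arm([
  [-0.003,0,0,0,0,0,21],
  [-0.006,0,0,0,0,0,21],
  [-0.008,0,0,0,0,0,21],
  [-0.01,0,0,0,0,0,21],
  [-0.012,0,0,0,0,0,21],
])

```text
time: 16.75
tool_pos: [0.5907, -0.045, 0.0538]
tool_rot: [0.453, -0.453, 0.543, -0.543]
ft_force: [-1.9, -1.7, -0.9]
opening: 0.0179
```

Call:
jog_arm([
  [-0.001,0,0,0,0,0,21],
  [-0.002,0,0,0,0,0,21],
  [-0.003,0,0,0,0,0,21],
  [-0.004,0,0,0,0,0,21],
  [-0.004,0,0,0,0,0,21],
])

```text
time: 17.25
tool_pos: [0.5915, -0.0411, 0.0539]
tool_rot: [0.453, -0.453, 0.543, -0.543]
ft_force: [-0.7, -1.5, -0.7]
opening: 0.018
```

```bash
python3 -c "
from h import *
goal(0.0,-.011,.054)
p=manip.camera('wrist');save(p,'w12')
"
```

```text
t 17.25 st [-0.0005 -0.0113] z 0.0539 op 0.018 F [-0.7 -1.5 -0.7] q6 [-0.27  0.4   1.68  0.    1.06 -0.09]
shift [-0.0003 -0.0001  0.0005] rot [ 0.01 -0.06 -0.01]
per station dx,dy,dz(100mm): [[-0.0001, -0.0, 0.1], [-0.1, 0.0, -0.0001], [-0.0, -0.1, -0.0]]
```

View pics/w12.png

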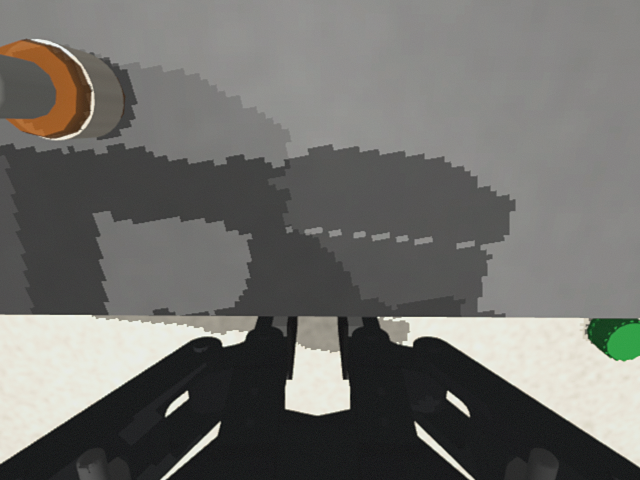

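Call:
jog_arm([
  [-0.001,0,0,0,0,0,21],
  [-0.001,0,0,0,0,0,21],
  [-0.002,0,0,0,0,0,21],
  [-0.002,0,0,0,0,0,21],
  [-0.002,0,0,0,0,0,21],
])

```text
time: 17.8
tool_pos: [0.5918, -0.0411, 0.0541]
tool_rot: [-0.452, 0.454, -0.542, 0.543]
ft_force: [-3.1, -7.7, -0.6]
opening: 0.0178
```

Call:
jog_arm([
  [-0.001,0,0,0,0,0,21],
  [-0.001,0,0,0,0,0,21],
  [-0.002,0,0,0,0,0,21],
  [-0.002,0,0,0,0,0,21],
  [-0.002,0,0,0,0,0,21],
])

```text
time: 18.3
tool_pos: [0.5918, -0.0411, 0.0541]
tool_rot: [-0.452, 0.455, -0.541, 0.544]
ft_force: [-3.6, -15.6, -0.7]
opening: 0.0178
```

```bash
python3 -c "
from h import *
goal(0.0,-.011,.054)
"
```

```text
t 18.3 st [-0.0002 -0.0113] z 0.0541 op 0.0178 F [ -3.6 -15.6  -0.7] q6 [-0.27  0.4   1.68 -0.01  1.06 -0.09]
shift [-0.0003  0.0001  0.0002] rot [ 0.02 -0.07  0.35]
per station dx,dy,dz(100mm): [[-0.0001, -0.0, 0.1], [-0.1, -0.0006, -0.0001], [0.0006, -0.1, -0.0]]
```

Call:
jog_arm([
  [0.01,0,0,0,0,0,21],
  [0.03,0,0,0,0,0,21],
  [0.06,0,0,0,0,0,21],
  [0.09,-0.03,0,0,0,0,21],
  [0.13,-0.07,0,0,0,0,21],
])

```text
time: 18.8
tool_pos: [0.5689, -0.1603, 0.1186]
tool_rot: [0.454, -0.454, 0.544, -0.541]
ft_force: [0.9, -0.8, -0.3]
opening: 0.018
```

Call:
jog_arm([
  [0.05,-0.03,-0.02,0,0,0,21],
  [0.1,-0.05,-0.05,0,0,0,21],
  [0.13,-0.05,-0.08,0,0,0,21],
  [0.16,-0.05,-0.12,0,0,0,21],
  [0.2,-0.05,-0.15,0,0,0,21],
])

```text
time: 19.3
tool_pos: [0.396, -0.3228, 0.1702]
tool_rot: [-0.454, 0.453, -0.542, 0.543]
ft_force: [0.7, -0.5, 0.5]
opening: 0.0181
```

```bash
python3 -c "
from h import *
goal(0.0,-.011,.054)
p=manip.camera('side');save(p,'s13')
q=manip.camera('top');save(q,'t13')
a=[r['at'] for r in manip.pinpoint(p,'drawer_front')];b=[r['at'] for r in manip.pinpoint(q,'drawer_front')];print(a,b)
w=np.r_[st2w(0,0),.04];print('expected shut',proj(p,w),proj(q,w))
"
```

```text
t 19.3 st [-0.143  -0.3233] z 0.1702 op 0.0181 F [ 0.7 -0.5  0.5] q6 [-0.92  0.05  1.84  0.    1.25 -0.74]
shift [-0.3123  0.1164  0.1426] rot [-0.14 -0.02  0.03]
per station dx,dy,dz(100mm): [[-0.0, 0.0002, 0.1], [-0.1, -0.0, -0.0], [0.0, -0.1, 0.0002]]
[[317.5, 358.6]] []
expected shut [np.float64(317.8478315952911), np.float64(360.99172782608224)] [np.float64(419.65023905532854), np.float64(289.95415729138904)]
```

View pics/s13.png

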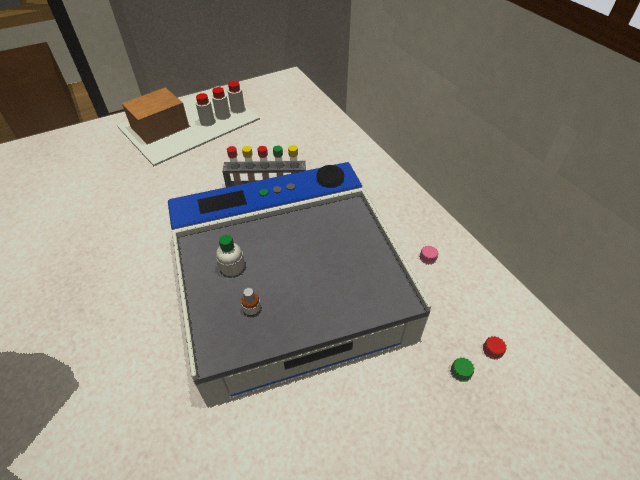

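View pics/t13.png

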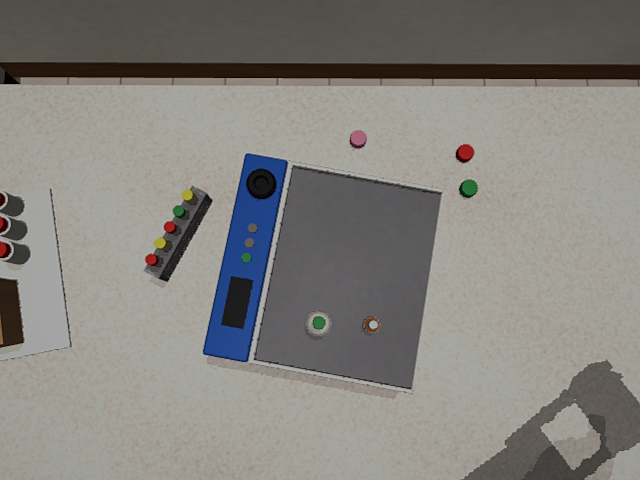

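The drawer front is flush, with its front point at (317.5,358.6) against (317.8,361.0) expected for shut. The deck is clear of caps. The vial, bottle, rack and look-alikes sit at their original pixels.

```bash
python3 -c "
from bench import manip
print(manip.sign_off())"
```

```text
the job is handed in; nothing more can be done
None
```

All four caps are in the waste drawer and the drawer is shut; I handed the job in at about 19.3 s of the 72 s allowed. I swept each cap separately, nested between the slightly open fingertips, and picked none up. I then pushed the drawer shut against its hard stop.

- **Caps:** before closing, the wrist camera showed all four inside the tray. One blue cap was lying on its side.
- **Drawer:** the arm stopped moving against the panel while the force rose to about 16 N. After I backed off, the front panel looked flush with the station. Its centre was about 2 px from where a fully shut drawer should appear in the side view. The network did not find the drawer front in the final top view, so that view gave no second measurement.
- **Other objects:** in the final top and side pictures the vial, bottle, rack and look-alike caps appear where they started. The arm was clear of everything.

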